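# Line up jars and cups on the kitchen rack by height

## Robot

A 7-joint arm with a two-finger parallel gripper is mounted at the origin on a cart in front of the work surface, level with it; the furniture and walls round the work are solid. World frame = base frame: x ahead of the robot, y to its left, z up, the work surface at z = 0. Lengths are in m, angles in rad, forces in N, time in s.
With the tool pointing down it reaches from about 0.4 to 0.85 m from the base axis. Payload 10.4 kg.
Tool frame: the origin (TCP) lies at the very end of the fingers, on their centre line; the grasp point (between the pads) lies 19 mm behind it (grip_point_offset is the distance from the TCP to the grasp point, in m); z points along the fingers, y is the line along which they close (so a half turn about z gives the same grasp; the last joint's range is limited). The gripper opens to 87 mm and grips with 3 to 60 N. Pads are 19 mm wide; open, the fingers measure 117 mm over their backs; the gripper's body (75 mm by 190 mm) begins 51 mm behind the grasp point.
Start: joints at [-1.147, 0.332, -0.065, 1.46, 0.022, 1.35, -0.088], TCP at [0.27, 0.564, 0.223] pointing down, gripper open.
Joint ranges: [-2.6, 2.6], [-0.5, 2.12], [-1.47, 1.34], [0.16, 2.42], [-1.27, 4.41], [0.06, 2.06], [-2.6, 2.6]. Speed limits (rad/s): [2.22, 2.22, 2.79, 2.79, 3.14, 3.14, 3.14].

## Interface

Orientations are given as a unit quaternion [x, y, z, w].
In Python, from bench import * gives the robot as it stands.
- The arm moves only by the tool play_rows, never from a script. Its argument "increments" is text: rows parted by semicolons, each of 7 numbers parted by spaces: the turn, a rotation vector about the tool's x, y, z in rad, then the shift along the tool's x, y, z in m, then the opening, from 0 (shut) to 1 (fully open). A call has 1 to 8 rows; each row is the pose to reach, as a shift and turn from the pose commanded when the call began, along the tool's axes at that moment; what a row does not reach only later rows make up. A row lasts 1/10 s, in which the tool goes at most 50 mm and 8.59 degrees, less where a joint would pass 70% of its speed; a pose out of reach is approached as far as the arm can. A call with a gripper value outside its range is refused whole. The fingers move at their own pace and stop on an object; "grip_force" is the grip in N (left out, the last holds). Time passes only in rows, so rows that repeat a pose let the fingers close. It gives the time, the measured TCP pose, the force, the opening and the grip force at its end, in the units of the state.
- read_state(): the state, without advancing time (a new reading comes with each control period).
- camera(name): name is "scene" or "top" or "wrist"; returns a dict with "color" (480x640x3 uint8, red, green, blue), "fx", "fy", "cx", "cy" (pixels), "k1" (the pictures are not rectified: a ray, as slopes to the right and down, at radius r is drawn at 1 + k1 r^2 times it, then the intrinsics apply), "camera_from_world" (4x4, takes a point from world to camera coordinates); the wrist camera has in their place "mount" (4x4, takes a point from camera to tool coordinates, whose origin is the TCP and whose axes are the flange's). Camera axes: x right, y down, z forward; pixel columns grow to the right and rows downward; lengths in m; the calibration is good to about 2 mm. A picture is of the moment at which its call begins: read the wrist's pose just before it. There is no depth.
- close_job(): hands the job in; it is judged then, once.
The state is a dict: "time": time; "joint_positions": joint angles; "joint_vel": joint speeds; "joint_torque": joint torques, N m; "ee_pos": TCP position; "eef_rot": TCP orientation; "ft_force": force on the tool from outside, world axes, zero at the start; "torque": the same for the moment, N m; "width": finger opening in m; "grip_force": force on a finger pad.
Only numpy, scipy, OpenCV 4.12 (cv2) and the standard library are available. Lean on these libraries where they do the work, as an engineer would, in place of code of your own. Each camera call takes 0.05 s, during which the arm holds its last target. There are 200 camera calls.

## Task

Stand the tall black tumbler, the spice jar, the small jam jar and the little red-brown cup upright on the cork discs of the wooden rack, each centred on its own disc, in order of height: the tallest next to the rack's upright end-board and the shortest at the open end. Leave the drinking glass that stands among them where it is.

Things in the scene. Friction and masses are not known exactly. Their poses are not given: they have to be found in the camera images.
- rack: Fixed low rack of light wood: a board 310 x 84 mm, its top 18 mm above the worktop, with four cork discs in a row and, across one end only, an upright end-board of dark wood, 14 mm thick, its top 60 mm above the worktop. Origin: centre of the board at worktop level. x runs along the row towards the end-board, y across the board, z up. It may lie in any direction.
- tumbler: Tall black fluted ceramic tumbler, round, open at the top, without a handle, 68 mm wide at the rim and little less lower down, 122 mm tall; the tallest of the four. Origin: centre of its underside, z up. About 0.26 kg. Grip it across the outside, about 95 to 105 mm above its foot, and the jars within 35 mm of their tops, so that the gripper's palm stays clear.
- spice_jar: Slim glass spice jar (cap, 21 mm high, does not turn) with a red cap and a paper label, round, 45 mm wide (body 42 mm), 106 mm tall. Origin: centre of its underside, z up. About 0.11 kg.
- jam_jar: Small squat glass jar of plum-pink preserve with a black lid, round, 55 mm wide, 72 mm tall (lid, 50 mm wide, above 62 mm). Origin: centre of its underside, z up. About 0.2 kg.
- red_cup: Small dark red-brown open cup without a handle, 57 mm wide at the rim, tapering to 45 mm at the foot, 38 mm tall; the shortest of the four. Origin: centre of its underside, z up. About 0.12 kg. It can be gripped across the outside of the rim.
- glass: Clear empty drinking glass, 81 mm wide, 93 mm tall, standing loose among the other things; a bystander to be left standing where it is. (Behind all this, straight ahead near y = 0, a fixed coffee grinder 150 mm wide and 361 mm tall begins 0.70 m from the robot: carry things past it on the near side.) Origin: centre of its underside, z up.
- mark_1: Cork disc on the rack, 66 mm wide, 2 mm thick, nearest the end-board (for the tallest); neighbours are 76 mm apart, centre to centre. Origin: centre of its underside; its top, where a thing stands, is 2 mm higher (20 mm above the worktop).
- mark_2: Cork disc on the rack, 66 mm wide, 2 mm thick, second from the end-board; neighbours are 76 mm apart, centre to centre. Origin: centre of its underside; its top, where a thing stands, is 2 mm higher (20 mm above the worktop).
- mark_3: Cork disc on the rack, 66 mm wide, 2 mm thick, third from the end-board; neighbours are 76 mm apart, centre to centre. Origin: centre of its underside; its top, where a thing stands, is 2 mm higher (20 mm above the worktop).
- mark_4: Cork disc on the rack, 66 mm wide, 2 mm thick, farthest from the end-board (for the shortest); neighbours are 76 mm apart, centre to centre. Origin: centre of its underside; its top, where a thing stands, is 2 mm higher (20 mm above the worktop).
Not all that is in view belongs to the job. Leave any orange look-alike of the red_cup alone.

How it is judged:
By the outcome, as a careful person would: the job done as asked, in the order asked, and still so for the second after the job is handed in, with the robot touching nothing.
It also fails if it takes over 109 s, if anything falls off the work surface, if the arm or the gripper's body presses on something with over 40 N, if the wrist force passes 120 N, or if a joint passes its speed limit or range.

## Working session

There is one attempt and no reset: what is moved stays moved. The work goes in short steps, Python scripts to look and compute and a tool call to move; the robot and the scene stay as the last step left them, time stands still between calls to the robot, and variables do not carry over. Pictures are saved under pics/ and viewed, at most 14 in all, crops included, and the job is handed in when it is done.

Besides the shell and the picture viewer there is one more tool, called after "Request:" by a JSON object that holds its "fn" and its "kwargs". play_rows: Moves the arm, as the interface text tells. Its arguments: {"type":"object","properties":{"increments":{"type":"string"},"grip_force":{"type":"number"}},"required":["increments"]}

```bash
mkdir -p pics; ls
cat > h.py <<'E'
from bench import *
import numpy as np, cv2
from scipy.spatial.transform import Rotation as R
def shot(name,fn=None):
    s=read_state(); c=camera(name)
    if fn: cv2.imwrite('pics/'+fn,c['color'][:,:,::-1])
    if 'mount' in c:
        T=np.eye(4);T[:3,:3]=R.from_quat(s['eef_rot']).as_matrix();T[:3,3]=s['ee_pos']
        W=T@np.array(c['mount'])
    else: W=np.linalg.inv(np.array(c['camera_from_world']))
    c['W']=W
    return c
def K(c): return np.array([[c['fx'],0,c['cx']],[0,c['fy'],c['cy']],[0,0,1.]]),np.array([c['k1'],0,0,0.])
def ray(c,px):
    k,d=K(c); p=cv2.undistortPoints(np.array(px,float).reshape(-1,1,2),k,d)[:,0]
    v=np.c_[p,np.ones(len(p))]@c['W'][:3,:3].T
    return c['W'][:3,3],v
def onz(c,px,z):
    o,v=ray(c,px); return o+v*((z-o[2])/v[:,2])[:,None]
def proj(c,P):
    k,d=K(c); M=np.linalg.inv(c['W']); r,_=cv2.Rodrigues(M[:3,:3])
    return cv2.projectPoints(np.array(P,float).reshape(-1,1,3),r,M[:3,3],k,d)[0][:,0]
def two(c1,p1,c2,p2):
    o1,v1=ray(c1,[p1]);o2,v2=ray(c2,[p2]);v1=v1[0];v2=v2[0]
    t=np.linalg.lstsq(np.c_[v1,-v2],o2-o1,rcond=None)[0]
    a=o1+t[0]*v1;b=o2+t[1]*v2
    return (a+b)/2,np.linalg.norm(a-b)
E
python3 - <<'E'
from h import *
import pickle
D={}
for n in('scene','top','wrist'):
    c=shot(n,n+'0.png');D[n]=c
    print(n,c['fx'],c['cx'],c['cy'],c['k1'],np.round(c['W'],3).tolist())
pickle.dump(D,open('d0.pkl','wb'))
s=read_state();print(s)
E
```

```text
pics
scene 523.1728834467712 327.3112775012808 229.55577130226752 -0.12380772786956085 [[0.349, -0.55, 0.759, -0.374], [-0.937, -0.219, 0.272, -0.329], [0.017, -0.806, -0.591, 0.739], [0.0, 0.0, 0.0, 1.0]]
top 483.8529466588755 316.8781687941771 233.8608257131948 -0.09562800307661176 [[0.032, -0.994, 0.107, 0.437], [-0.999, -0.028, 0.031, -0.03], [-0.028, -0.108, -0.994, 1.001], [0.0, 0.0, 0.0, 1.0]]
wrist 352.0424160930217 322.3351523539916 239.24161749754643 -0.05069937726043103 [[0.432, 0.874, 0.221, 0.209], [0.902, -0.419, -0.107, 0.593], [-0.001, 0.246, -0.969, 0.384], [0.0, 0.0, 0.0, 1.0]]
{'time': 0.15, 'joint_positions': array([-1.14662321,  0.33274248, -0.06468784,  1.46073331,  0.0216084 ,
        1.34985884, -0.08849436]), 'joint_vel': array([ 0.00180104, -0.00277662, -0.0011819 , -0.00272916,  0.00025759,
       -0.00078893, -0.001165  ]), 'joint_torque': array([ 9.24136475e-04, -6.23627257e+01,  2.49686558e-02, -3.90147364e+01,
       -6.12801639e-02,  3.70629982e-02,  8.05388618e-05]), 'ee_pos': array([0.26992601, 0.56340336, 0.22193402]), 'eef_rot': array([ 2.21527129e-01,  9.75154068e-01, -5.15585454e-04, -8.92077405e-05]), 'ft_force': array([-0.27688532,  0.07152415,  0.69118999]), 'torque': array([ 0.02389592,  0.01621782, -0.00085016]), 'grip_force': 0.0, 'width': 0.08709306200771931}
```

View pics/scene0.png

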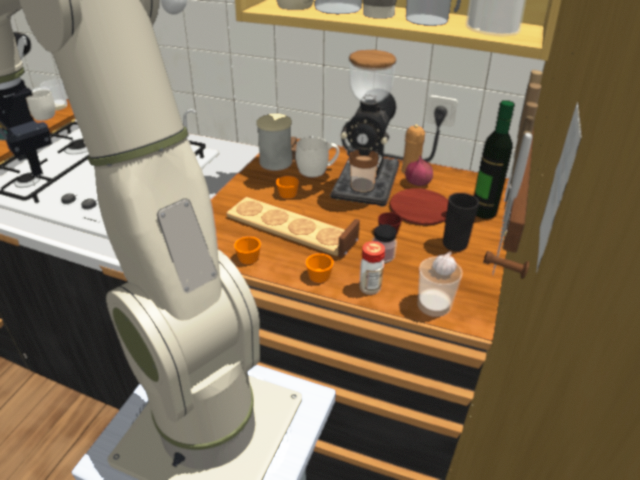

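View pics/top0.png

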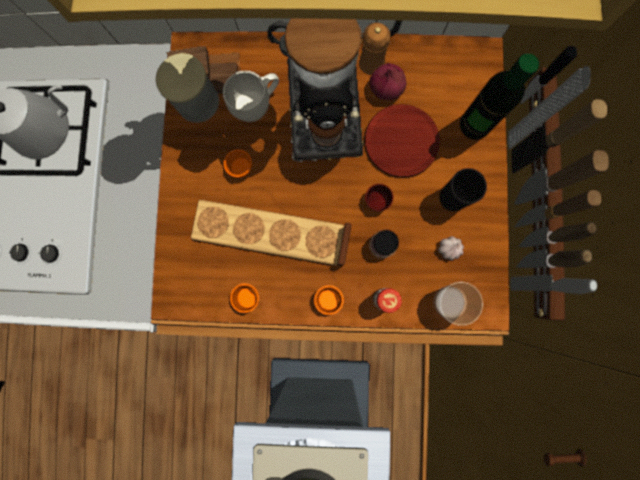

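Scene and top views: the rack's discs are at top (213,222), (248,228), (284,235) and (322,241). The dark end-board is at (342,245). The tumbler is at (463,189), spice cap at (388,300), jam lid at (384,243) and glass at (459,303).
Cup candidates: the dark red-brown one at (378,198) and orange ones at (237,163), (244,298) and (328,300). The dark red one fits the description. I'll confirm it in a crop.

Run:
```python
from h import *
import pickle
D=pickle.load(open('d0.pkl','rb'))
t=D['top']['color'];s=D['scene']['color']
a=cv2.resize(t[150:330,180:500],None,fx=2.5,fy=2.5,interpolation=cv2.INTER_CUBIC)[:,:800]
b=cv2.resize(s[180:320,220:480],None,fx=3,fy=3,interpolation=cv2.INTER_CUBIC)
cv2.imwrite('pics/cropt.png',a[:,:,::-1]);cv2.imwrite('pics/crops.png',b[:,:,::-1])
```

```text
(no output)
```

View pics/cropt.png

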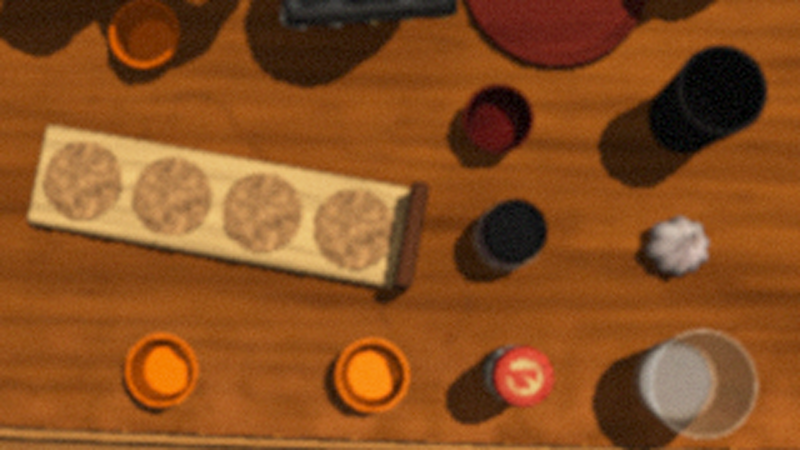

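View pics/crops.png

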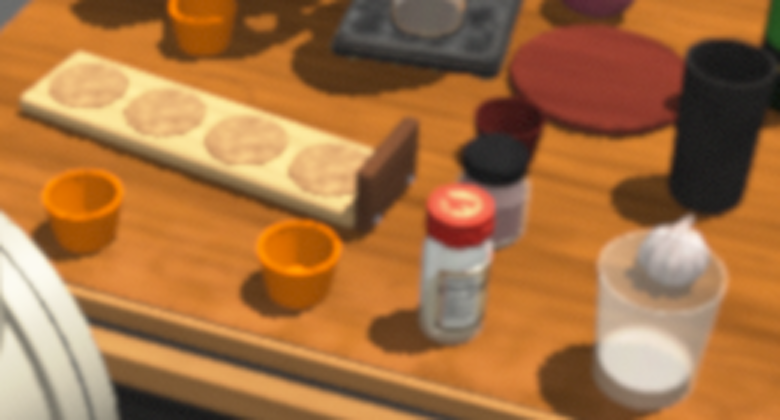

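The crops confirm the dark red cup at crop (498,119), beside the jam jar and clearly unlike the orange cups. Next I triangulate from the two views.

Run:
```python
from h import *
import pickle
D=pickle.load(open('d0.pkl','rb'))
T,S=D['top'],D['scene']
tp=lambda p:[(p[0]+.5)/2.5-.5+180,(p[1]+.5)/2.5-.5+150]
sp=lambda p:[(p[0]+.5)/3-.5+220,(p[1]+.5)/3-.5+180]
O=dict(tumbler=((723,92),(728,68),.122),spice=((523,376),(461,202),.106),jam=((513,232),(497,157),.072),cup=((498,119),(510,121),.038),
d4=((82,180),(90,85),.02),d3=((171,196),(165,112),.02),d2=((262,213),(246,140),.02),d1=((354,229),(333,171),.02),glass=((703,384),(661,265),.093),garlic=((678,245),(674,258),.03),oc1=((160,370),(83,197),.038),oc2=((371,374),(299,251),.038))
for n,(a,b,z) in O.items():
    p,e=two(T,tp(a),S,sp(b)); print(n,'tri',p.round(4),'res%.4f'%e,'plane top',onz(T,[tp(a)],z)[0].round(4),'scene',onz(S,[sp(b)],z)[0].round(4))
# discs by cork mask: hsv
hsv=cv2.cvtColor(T['color'],cv2.COLOR_RGB2HSV)
for p in [(213,222),(248,228),(248,215),(230,226)]: print(p,hsv[p[1],p[0]])
# board outline: light wood
m=cv2.inRange(hsv,(12,60,110),(30,160,255)); m[:190]=0;m[275:]=0;m[:,:180]=0;m[:,355:]=0
m=cv2.morphologyEx(m,cv2.MORPH_CLOSE,np.ones((9,9)))
cs=max(cv2.findContours(m,0,1)[0],key=cv2.contourArea);r=cv2.minAreaRect(cs);print(r)
print(onz(T,cv2.boxPoints(r),.018).round(4))
print('mount',np.array(shot('wrist')['mount']).round(4).tolist())
```

```text
tumbler tri [ 0.6292 -0.283   0.117 ] res0.0011 plane top [ 0.6279 -0.281   0.122 ] scene [ 0.6215 -0.2839  0.122 ]
spice tri [ 0.4158 -0.1399  0.1068] res0.0046 plane top [ 0.415  -0.1378  0.106 ] scene [ 0.4178 -0.1418  0.106 ]
jam tri [ 0.5257 -0.1363  0.0666] res0.0072 plane top [ 0.5241 -0.1323  0.072 ] scene [ 0.5202 -0.1411  0.072 ]
cup tri [ 0.6201 -0.1251  0.0338] res0.0047 plane top [ 0.6185 -0.1225  0.038 ] scene [ 0.6152 -0.1285  0.038 ]
d4 tri [0.5631 0.2147 0.0191] res0.0064 plane top [0.5618 0.2175 0.02  ] scene [0.5623 0.2107 0.02  ]
d3 tri [0.5516 0.1406 0.0183] res0.0049 plane top [0.5506 0.1426 0.02  ] scene [0.55   0.1371 0.02  ]
d2 tri [0.5396 0.065  0.0189] res0.0045 plane top [0.5387 0.067  0.02  ] scene [0.5388 0.0622 0.02  ]
d1 tri [ 0.5289 -0.011   0.0171] res0.0052 plane top [ 0.5277 -0.0087  0.02  ] scene [ 0.5262 -0.0147  0.02  ]
glass tri [ 0.4129 -0.2748  0.0967] res0.0036 plane top [ 0.4124 -0.274   0.093 ] scene [ 0.4185 -0.2762  0.093 ]
garlic tri [ 0.5231 -0.2756  0.016 ] res0.0038 plane top [ 0.5213 -0.2702  0.03  ] scene [ 0.5068 -0.2783  0.03  ]
oc1 tri [0.4098 0.1397 0.0352] res0.0057 plane top [0.4088 0.1419 0.038 ] scene [0.4072 0.135  0.038 ]
oc2 tri [ 0.4121 -0.0283  0.0339] res0.0049 plane top [ 0.4114 -0.026   0.038 ] scene [ 0.4083 -0.0324  0.038 ]
(213, 222) [ 16 147 206]
(248, 228) [ 15 147 203]
(248, 215) [ 15 148 164]
(230, 226) [ 17 129 219]
((266.8057556152344, 231.5894012451172), (148.41148376464844, 40.851890563964844), 10.109297752380371)
[[ 0.5254  0.263   0.018 ]
 [ 0.6101  0.253   0.018 ]
 [ 0.5637 -0.0529  0.018 ]
 [ 0.4811 -0.0405  0.018 ]]
mount [[-0.0002, -0.9694, -0.2456, 0.0681], [1.0, -0.0003, 0.0004, -0.0001], [-0.0005, -0.2456, 0.9694, -0.1625], [0.0, 0.0, 0.0, 1.0]]
```

```bash
cat > go.py <<'E'
import sys
from h import *
def plan(x,y,z,ang=None):
    s=read_state(); M=R.from_quat(s['eef_rot']); m=M.as_matrix()
    if ang is None: a=np.arctan2(m[1,1],m[0,1])
    else: a=np.radians(ang)
    Y=np.array([np.cos(a),np.sin(a),0]);Z=np.array([0,0,-1.]);X=np.cross(Y,Z)
    G=R.from_matrix(np.c_[X,Y,Z])
    rv=(M.inv()*G).as_rotvec(); sh=m.T@(np.array([x,y,z])-s['ee_pos'])
    print('t %.2f'%s['time'],'pos',s['ee_pos'].round(4),'q',s['joint_positions'].round(2),'w %.4f'%s['width'],'F',s['ft_force'].round(1),'close ang %.1f'%np.degrees(np.arctan2(m[1,1],m[0,1])))
    print('rot',rv.round(4),'shift',sh.round(4),'rows',round(np.linalg.norm(sh)/.05,1),round(np.degrees(np.linalg.norm(rv))/8.59,1))
if __name__=='__main__': plan(*map(float,sys.argv[1:]))
E
python3 go.py 0.53 -0.10 0.30 90
```

```text
t 0.20 pos [0.2699 0.5635 0.2221] q [-1.15  0.33 -0.06  1.46  0.02  1.35 -0.09] w 0.0870 F [-0.4  0.5  0.5] close ang 64.4
rot [-8.000e-04 -1.000e-04 -4.467e-01] shift [-0.5212 -0.4861 -0.0775] rows 14.3 3.0
```

Request:
{"fn": "play_rows", "kwargs": {"increments": "0 0 0 0 0 -0.04 1; 0 0 -0.1 -0.04 -0.04 -0.0775 1; 0 0 -0.2 -0.26 -0.24 -0.0775 1; 0 0 -0.3 -0.26 -0.24 -0.0775 1; 0 0 -0.447 -0.26 -0.24 -0.0775 1; 0 0 -0.447 -0.26 -0.24 -0.0775 1; 0 0 -0.447 -0.26 -0.24 -0.0775 1; 0 0 -0.447 -0.26 -0.24 -0.0775 1"}}

```text
time: 1.0
ee_pos: [0.3958, 0.2461, 0.2997]
eef_rot: [-0.0, 1.0, 0.0, 0.0]
ft_force: [1.7, -0.5, 1.6]
width: 0.0869
grip_force: 0.0
```

```bash
python3 go.py 0.53 -0.10 0.30 90
```

```text
t 1.00 pos [0.3958 0.2461 0.2997] q [-0.78 -0.06  0.12  1.74  0.01  1.46  0.91] w 0.0869 F [ 1.7 -0.5  1.6] close ang 90.0
rot [0.0005 0.0002 0.0002] shift [-0.1341 -0.3461 -0.0004] rows 7.4 0.0
```

Request:
{"fn": "play_rows", "kwargs": {"increments": "0 0 0 -0.134 -0.346 0 1; 0 0 0 -0.134 -0.346 0 1; 0 0 0 -0.134 -0.346 0 1; 0 0 0 -0.134 -0.346 0 1; 0 0 0 -0.134 -0.346 0 1; 0 0 0 -0.134 -0.346 0 1; 0 0 0 -0.134 -0.346 0 1; 0 0 0 -0.134 -0.346 0 1"}}

```text
time: 1.8
ee_pos: [0.5297, -0.1029, 0.2996]
eef_rot: [0.002, 1.0, -0.001, 0.0]
ft_force: [-0.7, 0.3, 0.2]
width: 0.0867
grip_force: 0.0
```

Run:
```python
from h import *
from go import plan
import pickle
plan(0.53,-0.1,0.3,90)
c=shot('wrist','w1.png');pickle.dump(c,open('w1.pkl','wb'))
for n,p in dict(cup=(.619,-.125,.038),jam=(.524,-.136,.072),spice=(.416,-.14,.106),d1=(.528,-.011,.02),d2=(.539,.065,.02),tum=(.628,-.282,.122)).items(): print(n,proj(c,[p])[0].round(1))
```

```text
t 1.80 pos [ 0.5297 -0.1029  0.2996] q [-0.4   0.11  0.56  1.59 -0.06  1.46  1.73] w 0.0867 F [-0.7  0.3  0.2] close ang 89.7
rot [-0.0017  0.0004 -0.005 ] shift [-0.0002  0.0029 -0.0004] rows 0.1 0.0
cup [305.2 276.9]
jam [292.5 207.6]
spice [282.6 101.6]
d1 [394.7 203.7]
d2 [453.4 212.2]
tum [154.9 312.5]
```

View pics/w1.png

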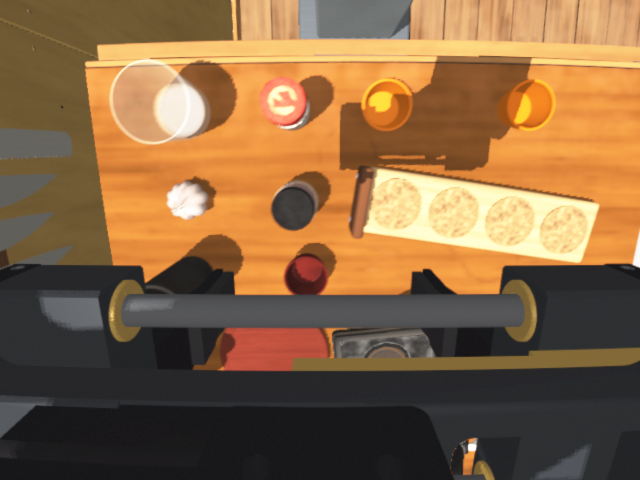

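The wrist view shows the spice cap at (285,102), jam lid at (294,207), cup rim at (306,275) and discs at (395,203) … (564,230). The projections agree to within 2 px, and I refine them with masks.

Run:
```python
from h import *
import pickle
c=pickle.load(open('w1.pkl','rb'));I=cv2.resize(c['color'],None,fx=4,fy=4,interpolation=cv2.INTER_CUBIC);
hsv=cv2.cvtColor(cv2.GaussianBlur(I,(0,0),3),cv2.COLOR_RGB2HSV)
def comp(m,n,box,z):
    x0,y0,x1,y1=[4*v for v in box];q=np.zeros_like(m);q[y0:y1,x0:x1]=m[y0:y1,x0:x1]
    q=cv2.morphologyEx(q,cv2.MORPH_CLOSE,np.ones((9,9)));q=cv2.morphologyEx(q,cv2.MORPH_OPEN,np.ones((9,9)))
    k=cv2.findContours(q,0,1)[0]
    if not k: print(n,'none');return
    k=cv2.convexHull(max(k,key=cv2.contourArea));e=cv2.fitEllipse(k);p=[(e[0][0]+.5)/4-.5,(e[0][1]+.5)/4-.5]
    print(n,np.round(p,1),'axes',np.round(np.array(e[1])/4,1),onz(c,[p],z)[0].round(4))
red=cv2.inRange(hsv,(0,130,130),(7,255,255))|cv2.inRange(hsv,(170,130,130),(180,255,255))
comp(red,'cap',(250,70,320,135),.106)
blk=cv2.inRange(hsv,(0,0,0),(180,255,50));comp(blk,'lid',(268,180,318,232),.072)
cup=cv2.inRange(hsv,(0,80,20),(6,255,140))|cv2.inRange(hsv,(170,80,20),(180,255,140));comp(cup,'cup',(280,245,335,300),.038)
# discs: compare hue/sat
for u,v in [(395,203),(425,207),(454,212),(482,200)]: print(hsv[4*v,4*u])
g=cv2.GaussianBlur(I,(0,0),6);b=g[:,:,2].astype(int)
h2=cv2.cvtColor(g,cv2.COLOR_RGB2HSV)
m=cv2.inRange(h2,(0,0,0),(180,255,214))
for n,(u,v) in dict(d1=(395,203),d2=(454,212),d3=(510,221),d4=(564,230)).items():comp(cv2.inRange(h2,(0,0,0),(180,255,int(h2[4*v,4*u,2])+10)),n,(u-29,v-31,u+29,v+29),.02)
```

```text
cap [283.6 101.1] axes [46.  48.2] [ 0.4156 -0.1391  0.106 ]
lid none
cup [305.6 276.7] axes [40.9 44.1] [ 0.6186 -0.1245  0.038 ]
[ 27  71 255]
[ 29  37 255]
[ 27  70 255]
[ 28  59 255]Traceback (most recent call last):
  File "<stdin>", line 21, in <module>
  File "<stdin>", line 10, in comp
cv2.error: OpenCV(4.12.0) /io/opencv/modules/imgproc/src/shapedescr.cpp:361: error: (-201:Incorrect size of input array) There should be at least 5 points to fit the ellipse in function 'fitEllipseNoDirect'
```

Run:
```python
from h import *
import pickle
c=pickle.load(open('w1.pkl','rb'));I=cv2.resize(c['color'],None,fx=4,fy=4,interpolation=cv2.INTER_CUBIC);
def comp(m,n,box,z):
    x0,y0,x1,y1=[4*v for v in box];q=np.zeros_like(m);q[y0:y1,x0:x1]=m[y0:y1,x0:x1]
    q=cv2.morphologyEx(q,cv2.MORPH_CLOSE,np.ones((15,15)));q=cv2.morphologyEx(q,cv2.MORPH_OPEN,np.ones((9,9)))
    k=cv2.findContours(q,0,1)[0]
    if not k: print(n,'none');return
    k=cv2.convexHull(max(k,key=cv2.contourArea));e=cv2.fitEllipse(k);p=[(e[0][0]+.5)/4-.5,(e[0][1]+.5)/4-.5]
    print(n,np.round(p,1),'axes',np.round(np.array(e[1])/4,1),onz(c,[p],z)[0].round(4))
g=cv2.GaussianBlur(I,(0,0),6);gr=cv2.cvtColor(g,cv2.COLOR_RGB2GRAY);print(gr[4*207,4*294],gr[4*180,4*294])
comp(cv2.inRange(gr,0,75),'lid',(262,178,322,236),.072)
B=g[:,:,2]
for n,(u,v) in dict(d1=(395,203),d2=(454,212),d3=(510,221),d4=(564,230)).items():
    p=B[4*v-40:4*v+40,4*u-40:4*u+40];t=p.mean()
    w=np.percentile(B[4*(v-30):4*(v+30),4*(u-28):4*(u+28)],95)
    comp(cv2.inRange(g,(200,0,90),(255,255,int((t+w)/2))),n,(u-27,v-27,u+27,v+27),.02)
```

```text
62 106
lid [293.4 207.3] axes [40.3 42.6] [ 0.5238 -0.135   0.072 ]
d1 [392.8 202.1] axes [55.5 57.6] [ 0.526  -0.0135  0.02  ]
d2 [453.7 211.4] axes [50.1 55.7] [0.5381 0.0654 0.02  ]
d3 [509.5 220.4] axes [48.5 54.2] [0.5499 0.14   0.02  ]
d4 [565.5 232.1] axes [52.9 56.1] [0.5658 0.2186 0.02  ]
```

Request:
{"fn": "play_rows", "kwargs": {"increments": "0 0 -0.005 -0.045 -0.01 0.02 1; 0 0 -0.005 -0.089 -0.022 0.04 1; 0 0 -0.005 -0.089 -0.022 0.08 1; 0 0 -0.005 -0.089 -0.022 0.12 1; 0 0 -0.005 -0.089 -0.022 0.16 1; 0 0 -0.005 -0.089 -0.022 0.2 1; 0 0 -0.005 -0.089 -0.022 0.2 1; 0 0 -0.005 -0.089 -0.022 0.2 1"}}

```text
time: 2.65
ee_pos: [0.6186, -0.1196, 0.1003]
eef_rot: [-0.003, 1.0, 0.0, -0.0]
ft_force: [0.0, 0.0, 0.7]
width: 0.0872
grip_force: 0.0
```

Run:
```python
from h import *
from go import plan
plan(0.6186,-.1245,0.012,90)
c=shot('wrist','w2.png')
print(proj(c,[(.6186,-.1245,.038)]))
```

```text
t 2.65 pos [ 0.6186 -0.1196  0.1003] q [-0.29  0.47  0.54  1.61 -0.26  1.13  1.89] w 0.0872 F [0.  0.  0.7] close ang 90.3
rot [ 0.     -0.0006  0.0054] shift [-0.     -0.0049  0.0883] rows 1.8 0.0
[[314.07865713 255.28281   ]]
```

View pics/w2.png

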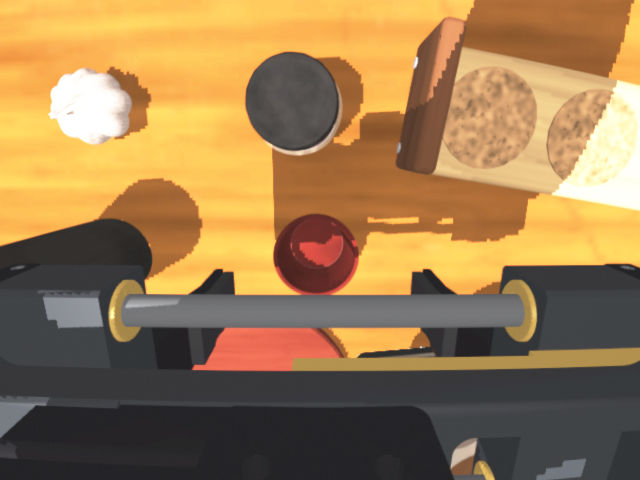

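The cup rim is centred at (316,253) between the fingers, about 1 mm from prediction. Going down to grip.

Request:
{"fn": "play_rows", "kwargs": {"increments": "0 0 0.005 0 -0.003 0.03 1; 0 0 0.005 0 -0.003 0.06 1; 0 0 0.005 0 -0.003 0.088 1; 0 0 0.005 0 -0.003 0.088 1; 0 0 0.005 0 -0.003 0.088 0.3; 0 0 0.005 0 -0.003 0.088 0.3; 0 0 0.005 0 -0.003 0.088 0.3; 0 0 0.005 0 -0.003 0.088 0.3", "grip_force": 20}}

```text
time: 3.5
ee_pos: [0.6194, -0.1228, 0.0129]
eef_rot: [-0.0, 1.0, 0.0, 0.001]
ft_force: [0.3, -0.3, 0.2]
width: 0.0629
grip_force: 0.0
```

```bash
python3 go.py 0.562 0.2152 0.10 81.4
```

```text
t 3.50 pos [ 0.6194 -0.1228  0.0129] q [-0.26  0.58  0.5   1.67 -0.32  0.97  1.93] w 0.0629 F [ 0.3 -0.3  0.2] close ang 90.0
rot [0.0003 0.0019 0.1504] shift [ 0.0571  0.3381 -0.0872] rows 7.1 1.0
```

Request:
{"fn": "play_rows", "kwargs": {"increments": "0 0 0 0 0 0 0.3; 0 0 0 0 0 0 0.3; 0 0 0 0 0 0 0.3; 0 0 0 0 0 0 0.3; 0 0 0 0 0 -0.03 0.3; 0 0 0 0 0 -0.06 0.3; 0 0 0 0 0 -0.09 0.3; 0 0 0 0 0 -0.09 0.3"}}

```text
time: 4.3
ee_pos: [0.6208, -0.1235, 0.1057]
eef_rot: [0.0, 1.0, -0.0, 0.003]
ft_force: [1.4, 0.1, -1.5]
width: 0.0545
grip_force: 20.0
```

```bash
python3 go.py 0.562 0.2152 0.10 81.4
```

```text
t 4.30 pos [ 0.6208 -0.1235  0.1057] q [-0.29  0.47  0.55  1.61 -0.26  1.13  1.89] w 0.0545 F [ 1.4  0.1 -1.5] close ang 90.0
rot [1.0e-04 6.2e-03 1.5e-01] shift [0.0588 0.3387 0.0052] rows 6.9 1.0
```

Request:
{"fn": "play_rows", "kwargs": {"increments": "0 0 0.03 0.01 0.025 0 0.3; 0 0 0.06 0.03 0.065 0 0.3; 0 0 0.09 0.05 0.11 0 0.3; 0 0 0.12 0.059 0.155 0 0.3; 0 0 0.15 0.059 0.2 0 0.3; 0 0 0.15 0.059 0.245 0 0.3; 0 0 0.15 0.059 0.29 0 0.3; 0 0 0.15 0.059 0.32 0 0.3"}}

```text
time: 5.1
ee_pos: [0.5582, 0.2012, 0.1006]
eef_rot: [0.073, 0.997, 0.0, -0.001]
ft_force: [0.4, 0.2, -1.3]
width: 0.0549
grip_force: 20.0
```

Run:
```python
from h import *
from go import plan
c=shot('wrist','w3.png')
plan(.562,.2152,0.034,81.4)
for p in [(.562,.2152,.02),(.5507,.1401,.02),(.5393,.0649,.02)]: print(proj(c,[p])[0].round(1))
```

```text
t 5.15 pos [0.5575 0.2064 0.1004] q [-0.8   0.38  0.46  1.71 -0.19  1.09  1.15] w 0.0548 F [-1.7  6.  -1.6] close ang 81.9
rot [ 0.0026 -0.0021  0.0086] shift [-0.0033  0.0092  0.0664] rows 1.3 0.1
[341.8 250.5]
[236.2 250.2]
[132.8 249.7]
```

View pics/w3.png

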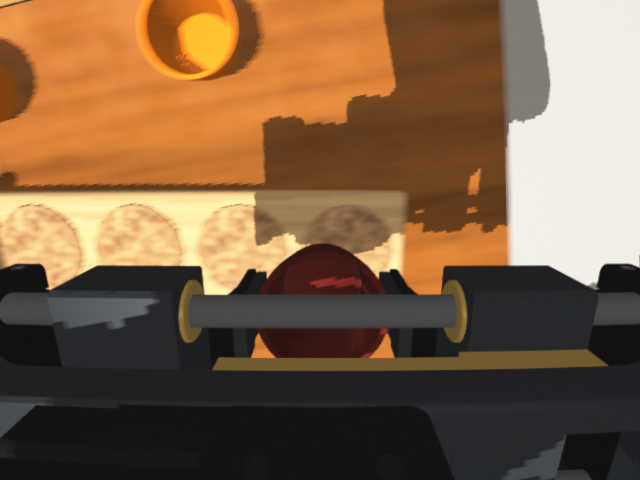

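Run:
```python
from h import *
s=read_state();c=shot('wrist')
I=c['color'].copy();x,y,z=s['ee_pos'];a=np.linspace(0,6.28,60)
for r,zz,col in((.0285,z+.026,(0,255,0)),(.0225,z-.012,(0,0,255))):
    P=np.c_[x+r*np.cos(a),y+r*np.sin(a),0*a+zz];q=proj(c,P).round().astype(np.int32);cv2.polylines(I,[q],1,col,1)
cv2.imwrite('pics/w3b.png',cv2.resize(I[200:380,200:440],None,fx=3,fy=3,interpolation=cv2.INTER_CUBIC)[:,:,::-1])
print(s['time'],s['ee_pos'])
```

```text
5.15 [0.55751304 0.2064226  0.10035062]
```

View pics/w3b.png

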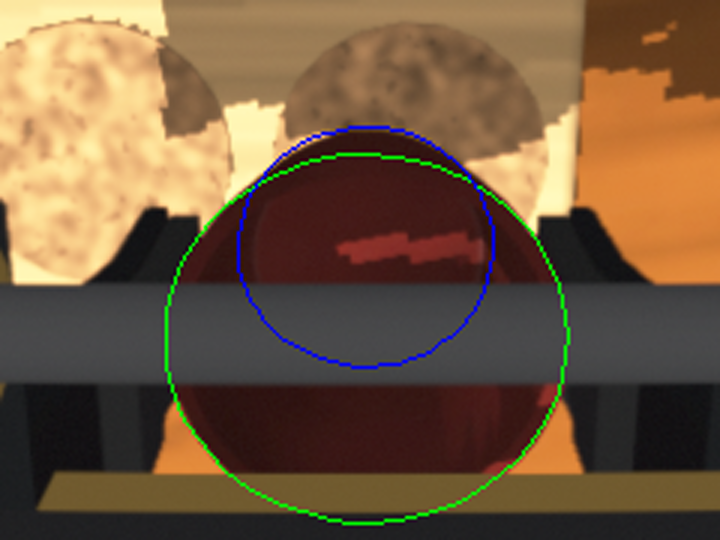

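The projected rim and foot circles fit the held cup, so it is upright. w3 was taken while the arm was settling, so I overlay the predicted discs on a fresh picture.

Run:
```python
from h import *
from go import plan
plan(.562,.2152,0.034,81.4)
c=shot('wrist')
I=c['color'].copy();a=np.linspace(0,6.28,60)
I=cv2.resize(I[170:290],None,fx=1.25,fy=1.25)
for x,y in((.562,.2152),(.5507,.1401),(.5393,.0649),(.528,-.0102)):
    P=np.c_[x+.033*np.cos(a),y+.033*np.sin(a),0*a+.02];q=((proj(c,P)-[0,170])*1.25).round().astype(np.int32);cv2.polylines(I,[q],1,(0,0,255),1)
cv2.imwrite('pics/w3c.png',I[:,:,::-1])
```

```text
t 5.20 pos [0.5578 0.2032 0.1003] q [-0.8   0.38  0.46  1.71 -0.19  1.09  1.15] w 0.0550 F [-0.9  0.5 -1.6] close ang 81.8
rot [ 0.0011 -0.002   0.0079] shift [-0.0026  0.0124  0.0663] rows 1.3 0.1
```

View pics/w3c.png

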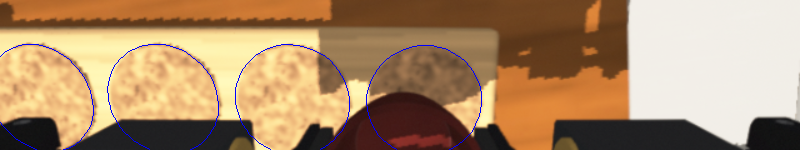

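Request:
{"fn": "play_rows", "kwargs": {"increments": "0 0 0.008 -0.003 0.012 0 0.3; 0 0 0.008 -0.003 0.012 0 0.3; 0 0 0.008 -0.003 0.012 0.025 0.3; 0 0 0.008 -0.003 0.012 0.05 0.3; 0 0 0.008 -0.003 0.012 0.056 0.3; 0 0 0.008 -0.003 0.012 0.056 0.3; 0 0 0.008 -0.003 0.012 0.056 0.3; 0 0 0.008 -0.003 0.012 0.056 0.3"}}

```text
time: 6.05
ee_pos: [0.5651, 0.2087, 0.0469]
eef_rot: [0.079, 0.997, 0.001, 0.001]
ft_force: [-0.6, -0.1, -1.0]
width: 0.0549
grip_force: 20.0
```

```bash
python3 go.py .563 .2152 0.033 81.4
```

```text
t 6.05 pos [0.5651 0.2087 0.0469] q [-0.78  0.46  0.44  1.73 -0.23  1.    1.16] w 0.0549 F [-0.6 -0.1 -1. ] close ang 80.9
rot [ 0.0013  0.0016 -0.008 ] shift [0.0032 0.006  0.0139] rows 0.3 0.1
```

Request:
{"fn": "play_rows", "kwargs": {"increments": "0 0 -0.008 0.003 0.006 0 0.3; 0 0 -0.008 0.003 0.006 0.003 0.3; 0 0 -0.008 0.003 0.006 0.006 0.3; 0 0 -0.008 0.003 0.006 0.009 0.3; 0 0 -0.008 0.003 0.006 0.012 0.3; 0 0 -0.008 0.003 0.006 0.013 0.3; 0 0 -0.008 0.003 0.006 0.013 0.3; 0 0 -0.008 0.003 0.006 0.013 0.3"}}

```text
time: 6.85
ee_pos: [0.5624, 0.215, 0.0326]
eef_rot: [0.075, 0.997, 0.0, 0.0]
ft_force: [0.2, 0.0, -0.2]
width: 0.0544
grip_force: 20.0
```

```bash
python3 go.py .563 .2152 0.033 81.4
```

```text
t 6.85 pos [0.5624 0.215  0.0326] q [-0.79  0.48  0.43  1.74 -0.24  0.97  1.16] w 0.0544 F [ 0.2  0.  -0.2] close ang 81.4
rot [0.0002 0.0002 0.0002] shift [-0.0006  0.0003 -0.0004] rows 0.0 0.0
```

Request:
{"fn": "play_rows", "kwargs": {"increments": "0 0 0 0 0 0 0.9; 0 0 0 0 0 0 0.9; 0 0 0 0 0 0 0.9; 0 0 0 0 0 0 0.9; 0 0 0 0 0 0 1; 0 0 0 0 0 -0.02 1; 0 0 0 0 0 -0.06 1; 0 0 0 0 0 -0.1 1"}}

```text
time: 7.65
ee_pos: [0.5617, 0.2146, 0.1333]
eef_rot: [0.075, 0.997, -0.0, -0.001]
ft_force: [1.9, 0.8, 0.4]
width: 0.0863
grip_force: 0.0
```

```bash
python3 go.py .5238 -.1355 0.15 90
```

```text
t 7.65 pos [0.5617 0.2146 0.1333] q [-0.82  0.36  0.47  1.66 -0.18  1.16  1.11] w 0.0863 F [1.9 0.8 0.4] close ang 81.4
rot [-0.001  -0.0012 -0.15  ] shift [-0.0148 -0.3519 -0.0163] rows 7.1 1.0
```

Request:
{"fn": "play_rows", "kwargs": {"increments": "0 0 -0.05 -0.002 -0.03 -0.016 1; 0 0 -0.1 -0.004 -0.08 -0.016 1; 0 0 -0.15 -0.006 -0.13 -0.016 1; 0 0 -0.15 -0.008 -0.18 -0.016 1; 0 0 -0.15 -0.01 -0.23 -0.016 1; 0 0 -0.15 -0.012 -0.28 -0.016 1; 0 0 -0.15 -0.015 -0.32 -0.016 1; 0 0 -0.15 -0.015 -0.352 -0.016 1"}}

```text
time: 8.45
ee_pos: [0.524, -0.1382, 0.1489]
eef_rot: [0.001, 1.0, -0.0, 0.0]
ft_force: [0.3, -0.4, -0.2]
width: 0.087
grip_force: 0.0
```

Request:
{"fn": "play_rows", "kwargs": {"increments": "0 0 0 0 0 0 1; 0 0 0 0 0 0 1; 0 0 0 0 0 0 1"}}

```text
time: 8.75
ee_pos: [0.5249, -0.1339, 0.1485]
eef_rot: [-0.001, 1.0, 0.0, 0.0]
ft_force: [0.3, -0.1, 0.4]
width: 0.0866
grip_force: 0.0
```

Run:
```python
from h import *
from go import plan
plan(.5238,-.1355,0.029,90)
c=shot('wrist')
I=c['color'].copy();a=np.linspace(0,6.28,60)
I=cv2.resize(I[0:300],None,fx=1.25,fy=1.25)
for x,y,z,r in((.5238,-.1355,.072,.025),(.4158,-.1393,.106,.0225),(.528,-.0102,.02,.033)):
    P=np.c_[x+r*np.cos(a),y+r*np.sin(a),0*a+z];q=((proj(c,P))*1.25).round().astype(np.int32);cv2.polylines(I,[q],1,(0,255,0),1)
cv2.imwrite('pics/w4.png',I[:,:,::-1])
```

```text
t 8.75 pos [ 0.5249 -0.1339  0.1485] q [-0.4   0.23  0.65  1.81 -0.15  1.15  1.87] w 0.0866 F [ 0.3 -0.1  0.4] close ang 90.1
rot [0.0006 0.     0.0019] shift [ 0.0011 -0.0017  0.1195] rows 2.4 0.0
```

View pics/w4.png

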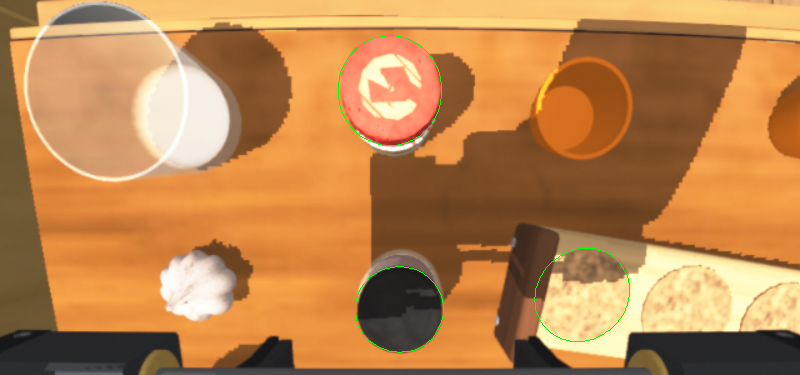

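The lid and cap overlays both fit. Descending on the jam jar.

Request:
{"fn": "play_rows", "kwargs": {"increments": "0 0 0 0.001 -0.001 0.035 1; 0 0 0 0.001 -0.001 0.07 1; 0 0 0 0.001 -0.001 0.1 1; 0 0 0 0.001 -0.001 0.119 1; 0 0 0 0.001 -0.001 0.119 0.4; 0 0 0 0.001 -0.001 0.119 0.4; 0 0 0 0.001 -0.001 0.119 0.4; 0 0 0 0.001 -0.001 0.119 0.4", "grip_force": 25}}

```text
time: 9.6
ee_pos: [0.5245, -0.1361, 0.0308]
eef_rot: [-0.0, 1.0, 0.0, 0.001]
ft_force: [0.5, -0.1, -0.3]
width: 0.0629
grip_force: 0.0
```

Request:
{"fn": "play_rows", "kwargs": {"increments": "0 0 0 0 0 0 0.4; 0 0 0 0 0 0 0.4; 0 0 0 0 0 0 0.4; 0 0 0 0 0 0 0.4"}}

```text
time: 10.0
ee_pos: [0.5242, -0.1361, 0.0304]
eef_rot: [-0.0, 1.0, 0.0, 0.001]
ft_force: [-0.7, 1.5, 6.6]
width: 0.0535
grip_force: 25.0
```

Request:
{"fn": "play_rows", "kwargs": {"increments": "0 0 0 0 0 -0.02 0.4; 0 0 0 0 0 -0.05 0.4; 0 0 0 0 0 -0.09 0.4; 0 0 0 0 0 -0.12 0.4; 0 0 0 0 0 -0.12 0.4; 0 0 0 0 0 -0.12 0.4"}}

```text
time: 10.6
ee_pos: [0.5236, -0.1362, 0.1496]
eef_rot: [-0.0, 1.0, 0.0, 0.0]
ft_force: [-0.6, 1.3, -1.7]
width: 0.0537
grip_force: 25.0
```

```bash
python3 go.py .5507 .1401 0.13 -8.6
```

```text
t 10.60 pos [ 0.5236 -0.1362  0.1496] q [-0.4   0.22  0.66  1.81 -0.15  1.16  1.87] w 0.0537 F [-0.6  1.3 -1.7] close ang 90.0
rot [1.0000e-03 1.0000e-04 1.7212e+00] shift [-0.0272  0.2763  0.0198] rows 5.6 11.5
```

Request:
{"fn": "play_rows", "kwargs": {"increments": "0 0 0.14 -0.002 0.02 0 0.4; 0 0 0.28 -0.005 0.05 0 0.4; 0 0 0.42 -0.009 0.09 0 0.4; 0 0 0.56 -0.013 0.13 0 0.4; 0 0 0.7 -0.017 0.17 0 0.4; 0 0 0.84 -0.021 0.21 0 0.4; 0 0 0.98 -0.025 0.25 0 0.4; 0 0 1.12 -0.027 0.27 0 0.4"}}

```text
time: 11.4
ee_pos: [0.5491, 0.1379, 0.1475]
eef_rot: [0.532, 0.847, -0.001, -0.001]
ft_force: [0.4, 0.3, -1.9]
width: 0.0536
grip_force: 25.0
```

```bash
python3 go.py .5507 .1401 0.13 -8.6
```

```text
t 11.40 pos [0.5491 0.1379 0.1475] q [-0.87  0.29  0.64  1.74 -0.19  1.17  0.28] w 0.0536 F [ 0.4  0.3 -1.9] close ang 25.8
rot [-2.900e-03 -2.000e-04  5.996e-01] shift [0.0013 0.0024 0.0175] rows 0.4 4.0
```

Request:
{"fn": "play_rows", "kwargs": {"increments": "0 0 0.13 0.001 0.003 0 0.4; 0 0 0.26 0.001 0.003 0 0.4; 0 0 0.39 0.001 0.003 0 0.4; 0 0 0.52 0.001 0.003 0 0.4; 0 0 0.6 0.001 0.003 0.01 0.4; 0 0 0.6 0.001 0.003 0.017 0.4; 0 0 0.6 0.001 0.003 0.017 0.4; 0 0 0.6 0.001 0.003 0.017 0.4"}}

```text
time: 12.2
ee_pos: [0.5524, 0.1357, 0.132]
eef_rot: [0.757, 0.653, -0.001, -0.0]
ft_force: [0.4, 0.4, -1.1]
width: 0.0536
grip_force: 25.0
```

```bash
python3 go.py .5507 .1401 0.0505 -8.6
```

```text
t 12.20 pos [0.5524 0.1357 0.132 ] q [-0.93  0.33  0.74  1.76 -0.24  1.14 -0.27] w 0.0536 F [ 0.4  0.4 -1.1] close ang -8.4
rot [-0.001   0.0008  0.003 ] shift [ 0.0042 -0.0022  0.0815] rows 1.6 0.0
```

Request:
{"fn": "play_rows", "kwargs": {"increments": "0 0 0 0.002 -0.001 0.015 0.4; 0 0 0 0.004 -0.002 0.035 0.4; 0 0 0 0.004 -0.002 0.055 0.4; 0 0 0 0.004 -0.002 0.065 0.4; 0 0 0 0.004 -0.002 0.07 0.4; 0 0 0 0.004 -0.002 0.07 0.4; 0 0 0 0.004 -0.002 0.07 0.4; 0 0 0 0.004 -0.002 0.07 0.4"}}

```text
time: 13.0
ee_pos: [0.5519, 0.1403, 0.0634]
eef_rot: [0.758, 0.653, 0.001, 0.0]
ft_force: [-0.0, 0.8, -2.4]
width: 0.0536
grip_force: 25.0
```

```bash
python3 go.py .5507 .1401 0.0505 -8.6
```

```text
t 13.00 pos [0.5519 0.1403 0.0634] q [-0.9   0.42  0.7   1.82 -0.31  1.01 -0.23] w 0.0536 F [-0.   0.8 -2.4] close ang -8.5
rot [ 0.0011 -0.0009  0.0011] shift [-0.0004 -0.0012  0.0129] rows 0.3 0.0
```

Request:
{"fn": "play_rows", "kwargs": {"increments": "0 0 0 0 -0.001 0.004 0.4; 0 0 0 0 -0.001 0.008 0.4; 0 0 0 0 -0.001 0.011 0.4; 0 0 0 0 -0.001 0.0135 0.4; 0 0 0 0 -0.001 0.0135 0.4; 0 0 0 0 -0.001 0.0135 0.4; 0 0 0 0 -0.001 0.0135 0.4"}}

```text
time: 13.7
ee_pos: [0.5502, 0.1405, 0.0502]
eef_rot: [0.758, 0.653, 0.0, -0.001]
ft_force: [-8.4, -1.6, 16.3]
width: 0.0536
grip_force: 25.0
```

```bash
python3 go.py .5507 .1401 0.0505 -8.6
```

```text
t 13.70 pos [0.5502 0.1405 0.0502] q [-0.89  0.44  0.69  1.83 -0.33  0.99 -0.22] w 0.0536 F [-8.4 -1.6 16.3] close ang -8.5
rot [-0.001  -0.0009  0.0011] shift [-0.0003  0.0005 -0.0003] rows 0.0 0.0
```

Request:
{"fn": "play_rows", "kwargs": {"increments": "0 0 0 0 0 -0.0005 0.4; 0 0 0 0 0 -0.0005 0.9; 0 0 0 0 0 -0.0005 0.9; 0 0 0 0 0 -0.0005 0.9; 0 0 0 0 0 -0.0005 1; 0 0 0 0 0 -0.02 1; 0 0 0 0 0 -0.06 1; 0 0 0 0 0 -0.1 1"}}

```text
time: 14.5
ee_pos: [0.5499, 0.1399, 0.1498]
eef_rot: [0.758, 0.652, -0.001, 0.0]
ft_force: [-0.2, 0.5, 0.0]
width: 0.0867
grip_force: 0.0
```

```bash
python3 go.py .4158 -.1393 0.22 -8.6
```

```text
t 14.50 pos [0.5499 0.1399 0.1498] q [-0.95  0.31  0.75  1.74 -0.23  1.18 -0.29] w 0.0867 F [-0.2  0.5  0. ] close ang -8.6
rot [-0.001   0.0012  0.0008] shift [-0.2962 -0.0911 -0.0697] rows 6.4 0.0
```

Request:
{"fn": "play_rows", "kwargs": {"increments": "0 0 0 -0.02 -0.006 -0.035 1; 0 0 0 -0.06 -0.018 -0.07 1; 0 0 0 -0.105 -0.032 -0.07 1; 0 0 0 -0.15 -0.046 -0.07 1; 0 0 0 -0.195 -0.06 -0.07 1; 0 0 0 -0.24 -0.074 -0.07 1; 0 0 0 -0.28 -0.086 -0.07 1; 0 0 0 -0.296 -0.091 -0.07 1"}}

```text
time: 15.3
ee_pos: [0.4148, -0.1424, 0.219]
eef_rot: [0.759, 0.651, 0.001, -0.001]
ft_force: [0.1, 0.0, -0.3]
width: 0.0872
grip_force: 0.0
```

Request:
{"fn": "play_rows", "kwargs": {"increments": "0 0 0 0 0 0 1; 0 0 0 0 0 0 1; 0 0 0 0 0 0 1"}}

```text
time: 15.6
ee_pos: [0.417, -0.1376, 0.219]
eef_rot: [0.757, 0.653, -0.0, 0.0]
ft_force: [0.2, -0.4, -1.1]
width: 0.0869
grip_force: 0.0
```

Run:
```python
from h import *
from go import plan
plan(.4158,-.1393,0.066,-8.6)
c=shot('wrist')
I=c['color'].copy();a=np.linspace(0,6.28,60)
I=cv2.resize(I,None,fx=1.25,fy=1.25)
for x,y,z,r in((.629,-.2825,.122,.034),(.4158,-.1393,.106,.0225),(.5507,.1401,.092,.025),(.528,-.0102,.02,.033),(.562,.2152,.058,.0285)):
    P=np.c_[x+r*np.cos(a),y+r*np.sin(a),0*a+z];q=((proj(c,P))*1.25).round().astype(np.int32);cv2.polylines(I,[q],1,(0,255,0),1)
cv2.imwrite('pics/w5.png',I[:,:,::-1])
```

```text
t 15.60 pos [ 0.417  -0.1376  0.219 ] q [-0.82 -0.23  0.93  1.96  0.19  1.33 -0.1 ] w 0.0869 F [ 0.2 -0.4 -1.1] close ang -8.4
rot [-0.0001  0.0005  0.0032] shift [-0.0018 -0.0009  0.153 ] rows 3.1 0.0
```

View pics/w5.png

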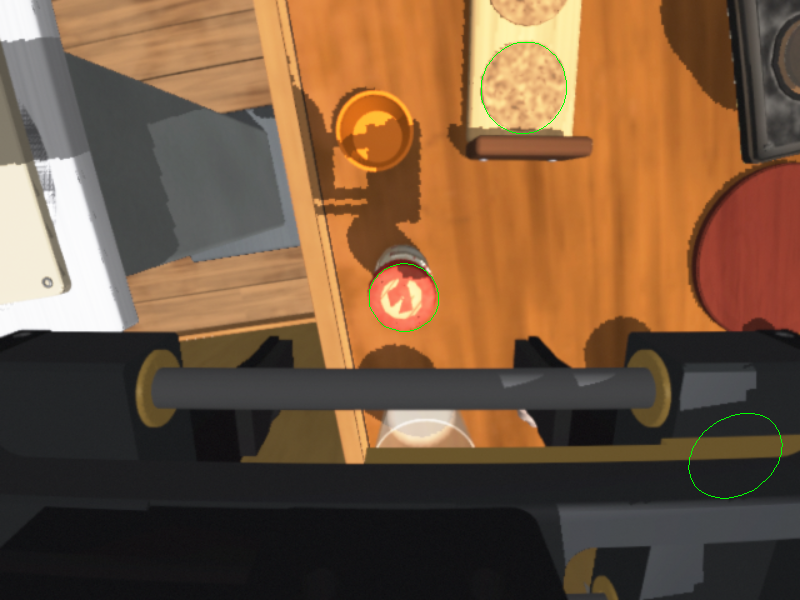

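Cap overlay fits at (403,297). I'll grip on the cap.

Request:
{"fn": "play_rows", "kwargs": {"increments": "0 0 0 -0.001 -0.001 0.03 1; 0 0 0 -0.001 -0.001 0.07 1; 0 0 0 -0.001 -0.001 0.11 1; 0 0 0 -0.001 -0.001 0.135 1; 0 0 0 -0.001 -0.001 0.144 0.3; 0 0 0 -0.001 -0.001 0.144 0.3; 0 0 0 -0.001 -0.001 0.144 0.3; 0 0 0 -0.001 -0.001 0.144 0.3", "grip_force": 20}}

```text
time: 16.45
ee_pos: [0.416, -0.1395, 0.0758]
eef_rot: [0.758, 0.653, 0.001, 0.0]
ft_force: [0.4, 0.3, 0.6]
width: 0.0629
grip_force: 0.0
```

Request:
{"fn": "play_rows", "kwargs": {"increments": "0 0 0 0 0 0 0.3; 0 0 0 0 0 0 0.3; 0 0 0 0 0 0 0.3; 0 0 0 0 0 0 0.3; 0 0 0 0 0 0 0.3; 0 0 0 0 0 0 0.3"}}

```text
time: 17.05
ee_pos: [0.4157, -0.1397, 0.0754]
eef_rot: [0.758, 0.653, 0.0, 0.0]
ft_force: [-0.8, 1.4, 5.8]
width: 0.0434
grip_force: 20.0
```

Request:
{"fn": "play_rows", "kwargs": {"increments": "0 0 0 0 0 -0.02 0.3; 0 0 0 0 0 -0.05 0.3; 0 0 0 0 0 -0.09 0.3; 0 0 0 0 0 -0.12 0.3; 0 0 0 0 0 -0.12 0.3; 0 0 0 0 0 -0.12 0.3"}}

```text
time: 17.65
ee_pos: [0.4152, -0.1396, 0.1948]
eef_rot: [0.758, 0.653, 0.001, -0.0]
ft_force: [-0.6, 0.3, -0.7]
width: 0.0437
grip_force: 20.0
```

```bash
python3 go.py .5393 .0649 0.195 -8.6
```

```text
t 17.65 pos [ 0.4152 -0.1396  0.1948] q [-0.89 -0.24  1.01  2.    0.21  1.28 -0.11] w 0.0437 F [-0.6  0.3 -0.7] close ang -8.5
rot [ 0.0004 -0.0011  0.0013] shift [2.206e-01 9.240e-02 1.000e-04] rows 4.8 0.0
```

Request:
{"fn": "play_rows", "kwargs": {"increments": "0 0 0 0.015 0.006 0 0.3; 0 0 0 0.045 0.019 0 0.3; 0 0 0 0.085 0.036 0 0.3; 0 0 0 0.125 0.053 0 0.3; 0 0 0 0.165 0.069 0 0.3; 0 0 0 0.2 0.084 0 0.3; 0 0 0 0.218 0.091 0 0.3; 0 0 0 0.22 0.092 0 0.3"}}

```text
time: 18.45
ee_pos: [0.5391, 0.0678, 0.1926]
eef_rot: [0.756, 0.654, -0.002, 0.0]
ft_force: [-0.1, 0.1, -2.3]
width: 0.0439
grip_force: 20.0
```

Request:
{"fn": "play_rows", "kwargs": {"increments": "0 0 0 0 0 0 0.3; 0 0 0 0 0 0 0.3; 0 0 0 0 0 0 0.3; 0 0 0 0 0 0 0.3"}}

```text
time: 18.85
ee_pos: [0.5387, 0.0635, 0.1952]
eef_rot: [0.758, 0.652, 0.0, -0.0]
ft_force: [0.9, 0.2, -1.3]
width: 0.0443
grip_force: 20.0
```

```bash
python3 go.py .5393 .0649 0.0955 -8.6
```

```text
t 18.85 pos [0.5387 0.0635 0.1952] q [-1.04  0.23  0.97  1.76 -0.2   1.25 -0.17] w 0.0443 F [ 0.9  0.2 -1.3] close ang -8.6
rot [ 0.0001 -0.0008  0.    ] shift [0.0013 0.0003 0.0997] rows 2.0 0.0
```

Request:
{"fn": "play_rows", "kwargs": {"increments": "0 0 0 0.001 0 0.015 0.3; 0 0 0 0.001 0 0.04 0.3; 0 0 0 0.001 0 0.065 0.3; 0 0 0 0.001 0 0.08 0.3; 0 0 0 0.001 0 0.09 0.3; 0 0 0 0.001 0 0.094 0.3; 0 0 0 0.001 0 0.094 0.3; 0 0 0 0.001 0 0.094 0.3"}}

```text
time: 19.65
ee_pos: [0.5397, 0.0652, 0.1018]
eef_rot: [0.758, 0.652, 0.001, 0.0]
ft_force: [0.7, -0.2, -1.4]
width: 0.0437
grip_force: 20.0
```

```bash
python3 go.py .5393 .0649 0.0955 -8.6
```

```text
t 19.65 pos [0.5397 0.0652 0.1018] q [-0.97  0.35  0.91  1.86 -0.32  1.08 -0.08] w 0.0437 F [ 0.7 -0.2 -1.4] close ang -8.5
rot [ 0.0011 -0.0006  0.001 ] shift [-0.0003 -0.0003  0.0063] rows 0.1 0.0
```

Request:
{"fn": "play_rows", "kwargs": {"increments": "0 0 0 0 0 0.002 0.3; 0 0 0 0 0 0.004 0.3; 0 0 0 0 0 0.006 0.3; 0 0 0 0 0 0.006 0.3; 0 0 0 0 0 0.006 0.3; 0 0 0 0 0 0.006 0.3"}}

```text
time: 20.25
ee_pos: [0.5394, 0.0653, 0.0955]
eef_rot: [0.758, 0.653, 0.0, -0.0]
ft_force: [-1.8, 1.0, 5.4]
width: 0.0438
grip_force: 20.0
```

```bash
python3 go.py .5393 .0649 0.0955 -8.6
```

```text
t 20.25 pos [0.5394 0.0653 0.0955] q [-0.96  0.36  0.9   1.87 -0.33  1.07 -0.08] w 0.0438 F [-1.8  1.   5.4] close ang -8.5
rot [ 0.0004 -0.0006  0.0011] shift [-0.0004  0.     -0.    ] rows 0.0 0.0
```

Contact made. Releasing and going on to the tumbler.

Request:
{"fn": "play_rows", "kwargs": {"increments": "0 0 0 0 0 0 0.6; 0 0 0 0 0 0 1; 0 0 0 0 0 0 1; 0 0 0 0 0 0 1; 0 0 0 0 0 -0.01 1; 0 0 0 0 0 -0.04 1; 0 0 0 0 0 -0.08 1; 0 0 0 0 0 -0.12 1"}}

```text
time: 21.05
ee_pos: [0.5388, 0.0646, 0.217]
eef_rot: [0.758, 0.652, -0.0, 0.0]
ft_force: [0.9, 1.5, 0.0]
width: 0.0864
grip_force: 0.0
```

```bash
python3 go.py .60 -.20 0.235 -8.6
```

```text
t 21.05 pos [0.5388 0.0646 0.217 ] q [-1.06  0.21  0.98  1.73 -0.18  1.3  -0.19] w 0.0864 F [0.9 1.5 0. ] close ang -8.6
rot [-0.0001  0.0004  0.0003] shift [-0.2525  0.1    -0.0179] rows 5.4 0.0
```

The green bottle may crowd the gripper body at the tumbler, so I check its position and the right-hand wall's.

Run:
```python
from h import *
import pickle
D=pickle.load(open('d0.pkl','rb'));T,S=D['top'],D['scene']
print('bottle base scene',onz(S,[(487,213)],0).round(3),'top base edge',onz(T,[(473,135)],0).round(3))
print('bottle mouth',two(T,(526,65),S,(506,104)))
print('knife rack left edge scene?',onz(T,[(507,200),(507,300)],0).round(3),'knife tips at z .1/.3',onz(T,[(512,150),(512,205),(515,283)],.15).round(3))
print('tumbler foot scene front',onz(S,[(456,249)],0).round(3))
```

```text
bottle base scene [[ 0.792 -0.342  0.   ]] top base edge [[ 0.767 -0.326  0.   ]]
bottle mouth (array([ 0.78828988, -0.32831252,  0.29423409]), np.float64(0.005226857289057587))
knife rack left edge scene? [[ 0.628 -0.397  0.   ]
 [ 0.419 -0.395  0.   ]] knife tips at z .1/.3 [[ 0.692 -0.353  0.15 ]
 [ 0.591 -0.351  0.15 ]
 [ 0.452 -0.355  0.15 ]]
tumbler foot scene front [[ 0.614 -0.291  0.   ]]
```

```bash
python3 go.py .6285 -.282 0.23 -8.6
```

```text
t 21.05 pos [0.5388 0.0646 0.217 ] q [-1.06  0.21  0.98  1.73 -0.18  1.3  -0.19] w 0.0864 F [0.9 1.5 0. ] close ang -8.6
rot [-0.0001  0.0004  0.0003] shift [-0.3294  0.1404 -0.0129] rows 7.2 0.0
```

Request:
{"fn": "play_rows", "kwargs": {"increments": "0 0 0 -0.02 0.004 -0.013 1; 0 0 0 -0.06 0.015 -0.013 1; 0 0 0 -0.105 0.032 -0.013 1; 0 0 0 -0.15 0.055 -0.013 1; 0 0 0 -0.195 0.08 -0.013 1; 0 0 0 -0.24 0.1 -0.013 1; 0 0 0 -0.28 0.12 -0.013 1; 0 0 0 -0.31 0.132 -0.013 1"}}

```text
time: 21.85
ee_pos: [0.6229, -0.2652, 0.2276]
eef_rot: [0.759, 0.652, -0.001, 0.0]
ft_force: [-0.0, -0.3, 0.9]
width: 0.087
grip_force: 0.0
```

Request:
{"fn": "play_rows", "kwargs": {"increments": "0 0 0 -0.018 0.008 0 1; 0 0 0 -0.018 0.008 0 1; 0 0 0 -0.018 0.008 0 1; 0 0 0 -0.018 0.008 0 1; 0 0 0 -0.018 0.008 0 1"}}

```text
time: 22.35
ee_pos: [0.6292, -0.2786, 0.2283]
eef_rot: [0.757, 0.653, 0.0, -0.0]
ft_force: [-0.4, 0.4, 0.3]
width: 0.087
grip_force: 0.0
```

Run:
```python
from h import *
from go import plan
plan(.6285,-.282,0.081,-8.6)
c=shot('wrist')
I=c['color'].copy();a=np.linspace(0,6.28,60)
I=cv2.resize(I,None,fx=1.25,fy=1.25)
for x,y,z,r in((.6285,-.282,.122,.034),(.5507,.1401,.092,.025),(.5393,.0649,.126,.0225),(.528,-.0102,.02,.033),(.562,.2152,.058,.0285)):
    P=np.c_[x+r*np.cos(a),y+r*np.sin(a),0*a+z];q=((proj(c,P))*1.25).round().astype(np.int32);cv2.polylines(I,[q],1,(0,255,0),1)
cv2.imwrite('pics/w6.png',I[:,:,::-1])
```

```text
t 22.35 pos [ 0.6292 -0.2786  0.2283] q [-0.23  0.62  0.94  1.3  -0.49  1.46  0.52] w 0.0870 F [-0.4  0.4  0.3] close ang -8.4
rot [ 0.0003 -0.0007  0.0029] shift [-0.0036 -0.0002  0.1473] rows 2.9 0.0
```

View pics/w6.png

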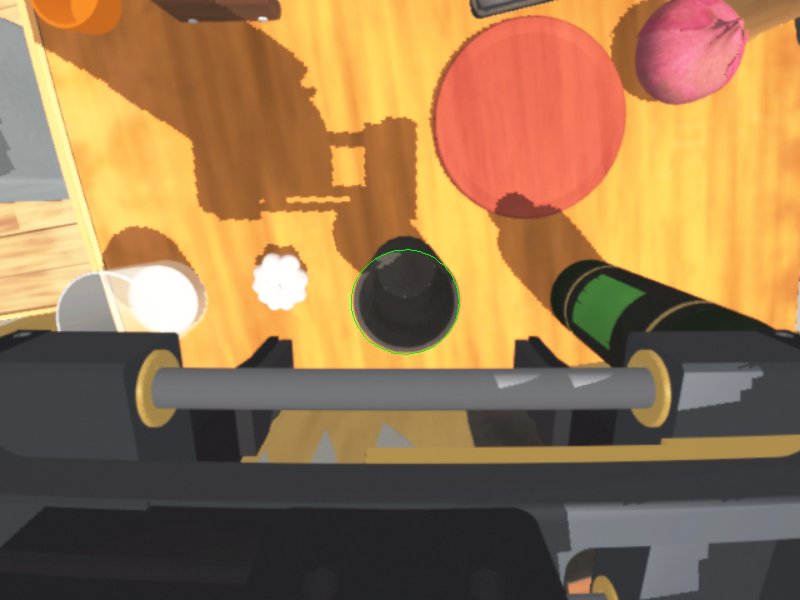

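Tumbler overlay fits, rim centred at (405,301), with clearance to the bottle and knives. Descending.

Request:
{"fn": "play_rows", "kwargs": {"increments": "0 0 0 -0.003 0 0.02 1; 0 0 0 -0.003 0 0.05 1; 0 0 0 -0.003 0 0.08 1; 0 0 0 -0.003 0 0.11 1; 0 0 0 -0.003 0 0.13 1; 0 0 0 -0.003 0 0.147 1; 0 0 0 -0.003 0 0.147 1", "grip_force": 30}}

```text
time: 23.1
ee_pos: [0.6276, -0.2816, 0.0789]
eef_rot: [0.758, 0.653, -0.001, -0.001]
ft_force: [-0.6, 0.1, 0.3]
width: 0.0866
grip_force: 0.0
```

Request:
{"fn": "play_rows", "kwargs": {"increments": "0 0 0 0 0 0 0.5; 0 0 0 0 0 0 0.5; 0 0 0 0 0 0 0.5; 0 0 0 0 0 0 0.5; 0 0 0 0 0 0 0.5; 0 0 0 0 0 0 0.5"}}

```text
time: 23.7
ee_pos: [0.6292, -0.2832, 0.0821]
eef_rot: [0.758, 0.653, 0.001, 0.001]
ft_force: [2.0, -0.8, 5.8]
width: 0.0656
grip_force: 29.9
```

```bash
python3 go.py .528 -.0102 0.20 -8.6
```

```text
t 23.70 pos [ 0.6292 -0.2832  0.0821] q [-0.21  0.73  0.86  1.46 -0.57  1.21  0.58] w 0.0656 F [ 2.  -0.8  5.8] close ang -8.5
rot [0.0019 0.0003 0.0012] shift [ 0.255  -0.1403 -0.1183] rows 6.3 0.0
```

Request:
{"fn": "play_rows", "kwargs": {"increments": "0 0 0 0 0 -0.015 0.5; 0 0 0 0 0 -0.04 0.5; 0 0 0 0 0 -0.075 0.5; 0 0 0 0 0 -0.105 0.5; 0 0 0 0.005 -0.003 -0.118 0.5; 0 0 0 0.025 -0.014 -0.118 0.5; 0 0 0 0.055 -0.03 -0.118 0.5; 0 0 0 0.085 -0.047 -0.118 0.5"}}

```text
time: 24.5
ee_pos: [0.5933, -0.1907, 0.1981]
eef_rot: [0.758, 0.652, -0.0, -0.001]
ft_force: [0.6, 0.4, -1.2]
width: 0.066
grip_force: 30.0
```

```bash
python3 go.py .528 -.0102 0.20 -8.6
```

```text
t 24.50 pos [ 0.5933 -0.1907  0.1981] q [-0.48  0.49  0.99  1.54 -0.41  1.34  0.4 ] w 0.0660 F [ 0.6  0.4 -1.2] close ang -8.6
rot [-0.0019 -0.0003  0.0005] shift [ 0.1687 -0.0915 -0.0017] rows 3.8 0.0
```

Request:
{"fn": "play_rows", "kwargs": {"increments": "0 0 0 0.03 -0.016 0 0.5; 0 0 0 0.065 -0.035 0 0.5; 0 0 0 0.1 -0.054 0 0.5; 0 0 0 0.13 -0.07 0 0.5; 0 0 0 0.15 -0.082 0 0.5; 0 0 0 0.165 -0.09 0 0.5; 0 0 0 0.169 -0.0915 0 0.5; 0 0 0 0.169 -0.0915 0 0.5"}}

```text
time: 25.3
ee_pos: [0.5287, -0.0106, 0.1987]
eef_rot: [0.757, 0.653, -0.0, -0.0]
ft_force: [0.0, -0.7, -3.4]
width: 0.0657
grip_force: 30.0
```

Request:
{"fn": "play_rows", "kwargs": {"increments": "0 0 0 0 0 0 0.5; 0 0 0 0 0 0 0.5; 0 0 0 0 0 0 0.5; 0 0 0 0 0 0 0.5"}}

```text
time: 25.7
ee_pos: [0.5292, -0.0119, 0.199]
eef_rot: [0.758, 0.652, -0.0, 0.0]
ft_force: [-0.9, -0.1, -2.2]
width: 0.066
grip_force: 30.0
```

```bash
python3 go.py .528 -.0102 0.1025 -8.6
python3 - <<'E'
from h import *
c=shot('wrist')
I=c['color'].copy();a=np.linspace(0,6.28,60)
I=cv2.resize(I,None,fx=1.25,fy=1.25)
for x,y,z,r in((.5507,.1401,.092,.025),(.5393,.0649,.126,.0225),(.528,-.0102,.02,.033),(.562,.2152,.058,.0285)):
    P=np.c_[x+r*np.cos(a),y+r*np.sin(a),0*a+z];q=((proj(c,P))*1.25).round().astype(np.int32);cv2.polylines(I,[q],1,(0,255,0),1)
cv2.imwrite('pics/w7.png',I[:,:,::-1])
E
```

```text
t 25.70 pos [ 0.5292 -0.0119  0.199 ] q [-1.01  0.21  1.07  1.79 -0.19  1.26 -0.03] w 0.0660 F [-0.9 -0.1 -2.2] close ang -8.6
rot [ 0.      0.0003 -0.    ] shift [ 0.0015 -0.0015  0.0965] rows 1.9 0.0
```

View pics/w7.png

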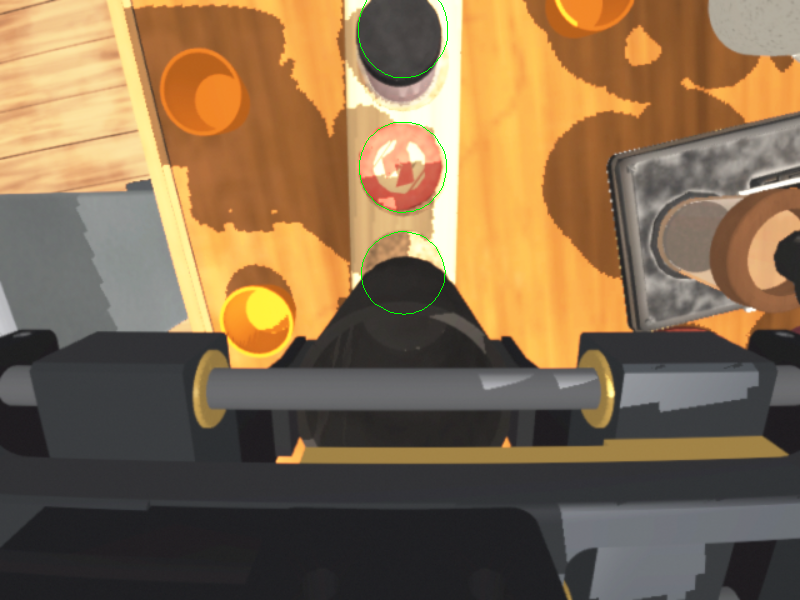

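Request:
{"fn": "play_rows", "kwargs": {"increments": "0 0 0 0.001 -0.0015 0.015 0.5; 0 0 0 0.001 -0.0015 0.04 0.5; 0 0 0 0.001 -0.0015 0.06 0.5; 0 0 0 0.001 -0.0015 0.075 0.5; 0 0 0 0.001 -0.0015 0.085 0.5; 0 0 0 0.001 -0.0015 0.09 0.5; 0 0 0 0.001 -0.0015 0.09 0.5; 0 0 0 0.001 -0.0015 0.09 0.5"}}

```text
time: 26.55
ee_pos: [0.5283, -0.0101, 0.1097]
eef_rot: [0.758, 0.652, 0.0, 0.0]
ft_force: [-0.6, -0.2, -2.6]
width: 0.066
grip_force: 30.0
```

```bash
python3 go.py .528 -.0107 0.102 -8.6
```

```text
t 26.55 pos [ 0.5283 -0.0101  0.1097] q [-0.92  0.33  1.01  1.89 -0.31  1.09  0.06] w 0.0660 F [-0.6 -0.2 -2.6] close ang -8.5
rot [ 0.0008 -0.0003  0.001 ] shift [-0.0007 -0.0002  0.0077] rows 0.2 0.0
```

Request:
{"fn": "play_rows", "kwargs": {"increments": "0 0 0 0 0 0.002 0.5; 0 0 0 0 0 0.004 0.5; 0 0 0 0 0 0.006 0.5; 0 0 0 0 0 0.007 0.5; 0 0 0 0 0 0.0075 0.5; 0 0 0 0 0 0.0075 0.5; 0 0 0 0 0 0.0075 0.5"}}

```text
time: 27.25
ee_pos: [0.528, -0.0101, 0.1019]
eef_rot: [0.758, 0.652, 0.0, -0.0]
ft_force: [-1.4, 0.3, 5.2]
width: 0.066
grip_force: 29.9
```

```bash
python3 go.py .528 -.0107 0.102 -8.6
```

```text
t 27.25 pos [ 0.528  -0.0101  0.1019] q [-0.91  0.34  1.    1.9  -0.33  1.07  0.07] w 0.0660 F [-1.4  0.3  5.2] close ang -8.5
rot [ 0.0002 -0.0003  0.001 ] shift [-0.0006  0.0001 -0.0001] rows 0.0 0.0
```

Contact made. Release, rise, and back away to where both the top and wrist cameras can check the row.

Request:
{"fn": "play_rows", "kwargs": {"increments": "0 0 0 0 0 0 0.8; 0 0 0 0 0 0 1; 0 0 0 0 0 0 1; 0 0 0 0 0 0 1; 0 0 0 0 0 -0.01 1; 0 0 0 0 0 -0.04 1; 0 0 0 0 0 -0.08 1; 0 0 0 0 0 -0.12 1"}}

```text
time: 28.05
ee_pos: [0.5275, -0.0105, 0.2234]
eef_rot: [0.758, 0.652, -0.0, 0.0]
ft_force: [1.1, 0.8, 1.2]
width: 0.0872
grip_force: 0.0
```

Request:
{"fn": "play_rows", "kwargs": {"increments": "0 0 0 -0.02 0 -0.04 1; 0 0 0 -0.05 0 -0.08 1; 0 0 0 -0.08 0 -0.1 1; 0 0 0 -0.1 0 -0.1 1; 0 0 0 -0.1 0 -0.1 1; 0 0 0 -0.1 0 -0.1 1; 0 0 0 -0.1 0 -0.1 1; 0 0 0 -0.1 0 -0.1 1"}}

```text
time: 28.85
ee_pos: [0.5131, -0.1078, 0.3213]
eef_rot: [0.757, 0.653, -0.0, -0.0]
ft_force: [0.1, 1.0, 0.6]
width: 0.0866
grip_force: 0.0
```

Run:
```python
from h import *
print(read_state()['ee_pos'])
c=shot('wrist')
a=np.linspace(0,6.28,60)
I=cv2.resize(c['color'][:360],None,fx=1.25,fy=1.25)
for x,y,z,r in((.5507,.1401,.092,.025),(.5393,.0649,.126,.0225),(.528,-.0102,.142,.034),(.562,.2152,.058,.0285),(.5507,.1401,.02,.033),(.562,.2152,.02,.033),(.5393,.0649,.02,.033),(.528,-.0102,.02,.033)):
    P=np.c_[x+r*np.cos(a),y+r*np.sin(a),0*a+z];q=((proj(c,P))*1.25).round().astype(np.int32);cv2.polylines(I,[q],1,(0,255,0) if z>.05 else (0,0,255),1)
cv2.imwrite('pics/w8.png',I[:,:,::-1])
```

```text
[ 0.51305866 -0.10775179  0.32132635]
```

View pics/w8.png

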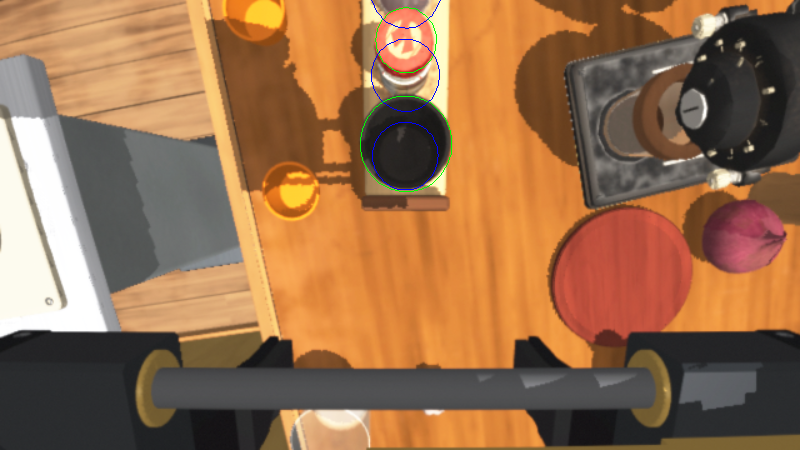

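Tumbler (405,142) and spice (405,40) sit on their overlays. Jam jar and cup I check numerically from above.

Request:
{"fn": "play_rows", "kwargs": {"increments": "0 0 0 0.04 0 0 1; 0 0 0 0.085 0 0 1; 0 0 0 0.13 0 0 1; 0 0 0 0.17 0 0 1; 0 0 0 0.2 0 0 1; 0 0 0 0.21 0 0 1; 0 0 0 0.21 0 0 1; 0 0 0 0.21 0 0 1"}}

```text
time: 29.7
ee_pos: [0.5441, 0.0972, 0.3216]
eef_rot: [0.758, 0.652, -0.0, 0.0]
ft_force: [-0.0, -0.6, 0.9]
width: 0.0868
grip_force: 0.0
```

Request:
{"fn": "play_rows", "kwargs": {"increments": "0 0 0 0 0 0 1; 0 0 0 0 0 0 1; 0 0 0 0 0 0 1; 0 0 0 0 0 0 1"}}

```text
time: 30.1
ee_pos: [0.5441, 0.0983, 0.3217]
eef_rot: [0.758, 0.652, 0.0, -0.0]
ft_force: [0.4, -1.0, -0.0]
width: 0.0869
grip_force: 0.0
```

Run:
```python
from h import *
print(read_state()['ee_pos'])
c=shot('wrist','w9.png');t=shot('top','t9.png')
for nm,c,f in(('wrist',c,4),('top',t,6)):
    I=cv2.resize(c['color'],None,fx=f,fy=f,interpolation=cv2.INTER_CUBIC);I=cv2.GaussianBlur(I,(0,0),3)
    h=cv2.cvtColor(I,cv2.COLOR_RGB2HSV)
    red=lambda lo,hi:cv2.inRange(h,(0,80,lo),(8,255,hi))|cv2.inRange(h,(168,80,lo),(180,255,hi))
    blk=cv2.inRange(h,(0,0,0),(180,120,85))
    for n,m,P,r in(('cup',red(15,170),(.562,.2152,.058),.0285),('lid',blk,(.5507,.1401,.092),.025),('cap',red(100,255),(.5393,.0649,.126),.0225),('tumbler',blk,(.528,-.0102,.142),.034)):
        p=proj(c,[P,(P[0]+r,P[1],P[2])]);R_=np.linalg.norm(p[1]-p[0])
        if not(0<p[0][0]<640 and 0<p[0][1]<300): print(nm,n,'out',p[0]);continue
        q=np.zeros_like(m);cv2.circle(q,tuple(int(v) for v in p[0]*f),int(1.35*R_*f),255,-1);q&=m
        q=cv2.morphologyEx(q,cv2.MORPH_CLOSE,np.ones((21,21)));q=cv2.morphologyEx(q,cv2.MORPH_OPEN,np.ones((11,11)))
        k=cv2.findContours(q,0,1)[0]
        if not k: print(nm,n,'none',h[int(p[0][1]*f),int(p[0][0]*f)]);continue
        e=cv2.fitEllipse(cv2.convexHull(max(k,key=cv2.contourArea)))
        u=(np.array(e[0])+.5)/f-.5
        print(nm,n,'px',p[0].round(1),u.round(1),'axes',np.round(np.array(e[1])/f/R_/2,2),'err mm',((onz(c,[u],P[2])[0]-P)[:2]*1e3).round(1))
```

```text
[0.54414084 0.09834886 0.32169534]
wrist cup px [323.7 105. ] [323.4 104.5] axes [0.96 1.  ] err mm [-0.3  0.5]
wrist lid px [323.8 173.7] [321.2 174.4] axes [0.91 0.94] err mm [-2.9 -0.3]
wrist cap px [323.8 248.7] [322.2 245.9] axes [0.98 1.08] err mm [-1.2  3.3]
wrist tumbler out [323.80446058 321.19358072]
top cup none [ 21  51 131]
top lid px [243.  223.5] [241.9 223.7] axes [1.26 1.37] err mm [-0.4  2.1]
top cap px [280.2 228.4] [280.2 230.1] axes [0.98 1.03] err mm [-3.1 -0.2]
top tumbler px [320.9 234.8] [319.8 236.2] axes [0.98 0.99] err mm [-2.5  1.9]
```

```bash
python3 -c "
from bench import *
print(close_job())"
```

```text
the job is handed in; nothing more can be done
None
```

The tumbler, spice jar, jam jar and red cup stand upright on discs 1 to 4, each within about 3 mm of centre by my last camera check; the arm never went near the glass, and the job was handed in at about 30 s with no verdict returned.

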